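# Load the pattern plate into the embossing bed

## Task

Load the brass pattern plate into the press bed: press it down hard with the fingertips on its black thumb pad, against the green sprung deck it lies on, and slide it under the red bridge and the drag spring behind it, all the way home against the end stop, so that it drops flat on the channel floor and the deck pops up behind it. Then let go and move clear. Only press and push the plate, never lift it out of its channel, and leave the other things on the bench where they are.

Things in the scene. Friction and masses are not known exactly. Their poses are not given: they have to be found in the camera images.
- bed: fixed bed of an embossing press: grey casting 250 (its x) x 100 mm, z up, origin at the centre of its underside. A channel 63 mm wide runs along x, its floor 20 mm above the origin, rail tops 36 mm. The plate slides to +x, under the red bridge, to the end stop; home, the plate's origin is at bed x = 50, z = 20 mm and its rear edge 4 mm beyond the deck
- stop (a point): the middle of the end stop's face, at the channel's floor level (bed x = 105, y = 0, z = 20 mm)
- bridge (a point): the middle of the lower front edge of the red bridge across the channel (bed x = 44, y = 0, z = 33 mm). The bridge spans bed x 44 to 60 mm, its underside 13 mm above the channel floor, its top 34 mm (screws 40 mm). With the deck up the plate stands too high and butts against it
- plate: loose brass plate 110 (its x) x 60 x 8 mm, about 0.42 kg, origin at the centre of its underside; its x points to the bridge like the bed's, z up. A thumb rib 4 mm high crosses its top from x = -20 to -16 mm. It starts on the raised deck (underside 32 mm above the bed's origin) with its origin at bed x = -36 to -24 mm
- pad (a point): the middle of the black thumb pad on the plate's top face, where to press: plate x = -38 mm, y = 0, 8 mm above its underside. The pad is 32 x 50 mm and ends at the thumb rib; a fingertip in it can push forward on the rib.
- deck (a joint): how far the green sprung deck (bed x -100 to -9 mm) is pressed down, m: 0 = up, top 12 mm above the channel floor; 0.012 = flush with it. It pushes up with 8 N at the top, 15 N at the bottom; the plate's weight takes 4 N of it. The plate clears the bridge from 0.007 on (0.009 is comfortable). It stays under the plate's rear until the plate is at bed x = 46 mm, then springs up
- leaf (a joint): how far the drag spring is bent up, rad: 0 = at rest. Steel blade 36 mm wide hinged at the bridge's top, sloping down away from the bridge to a nose at bed x = 93 mm, 4 mm above the floor; the plate lifts it (about 0.1 rad when home) and it rubs on the plate with some 5 to 12 N
- spool: bystander: white thread spool, 48 mm across, 48 mm high, beside the bed; origin at the centre of its underside
- tin: bystander: aluminium wax tin, 68 mm across, 26 mm high, beside the bed; origin at the centre of its underside
- burnisher: bystander: dark wooden burnishing block 90 x 32 x 22 mm, beside the bed; origin at the centre of its underside
- mallet: bystander: hammer lying on the bench to the left (+y)
- driver: bystander: screwdriver lying on the bench to the right (-y)
- dye: bystander: amber dye bottle, 48 mm across, 100 mm high, to the left (+y)
- brush: bystander: brush lying on the bench to the right (-y)
Mind the look-alikes: they are no part of the job. What is meant by the plate is not blue or pink, and is the smaller of those in its own colour.

How it is judged:
On the way, in this order (a step that is already met when the one before it is completed fails the run):
1. the plate is pressed down on its sprung deck by the fingers, in front of the bridge (value of joint deck above 0.006 m and contact force between the fingers and plate above 3 N and x of plate in the frame of bed below 0 m), for 0.05 s.
2. the plate's front end has passed under the bridge and bends the drag spring up, the plate pressed by the fingers (value of joint leaf above 0.04 rad and x of plate in the frame of bed above 0.02 m and contact force between the fingers and plate above 2 N), for 0.05 s.
At the end, for the whole second after the job is handed in: the plate lies flat (within 2 degrees) on the channel floor, under the bridge and the bent drag spring, within 4.5 mm of the end stop, at rest, and the deck has sprung up behind it (less than 3 mm down) (x of plate in the frame of bed above 0.0455 m and z of plate in the frame of bed between 0.017 and 0.0225 m and angle between plate's own z axis and vertical below 0.035 rad and value of joint deck below 0.003 m and value of joint leaf above 0.05 rad and linear speed of plate below 0.02 m/s); the robot touches nothing.
It fails at once if the plate is lifted (8 mm or more above its raised deck) or tipped by more than 15 degrees (z of plate in the frame of bed above 0.04 m or angle between plate's own z axis and vertical above 0.26 rad).
It fails at once if a bystander is moved by more than 20 mm (distance of any of spool, tin, burnisher, mallet, driver, dye, brush from where it was at the start of the episode above 0.02 m).
It also fails if it takes over 35 s, if anything falls off the work surface, if the arm or the gripper's body presses on something with over 40 N, if the wrist force passes 120 N, or if a joint passes its speed limit or range.

## Robot

A 6-joint arm with a two-finger parallel gripper is mounted at the origin on the work surface. World frame = base frame: x ahead of the robot, y to its left, z up, the work surface at z = 0. Lengths are in m, angles in rad, forces in N, time in s.
With the tool pointing down it reaches from about 0.35 to 0.925 m from the base axis. Payload 6.4 kg.
Tool frame: the origin (TCP) lies on the centre line of the jaws, within the pads' length; the fingertips stand ahead of it and the grasp point (between the pads) lies 2 mm behind it (manip.tip_extent is the z of the fingertips in the tool frame, in m); z points along the fingers, y is the line along which they close (so a half turn about z gives the same grasp; the last joint's range is limited). The gripper opens to 85 mm and grips with 20 to 120 N. Pads are 22 mm wide; open, the fingers measure 114 mm over their backs; the gripper's body (76 mm by 85 mm) begins 54 mm behind the grasp point. The pads swing forward as they close: fully open they stand 13 mm farther back than shut.
Start: joints at [1.102, 0.245, 1.558, -0, 1.339, -0.174], TCP at [0.189, 0.622, 0.248] pointing down, gripper open.
Joint ranges: [-3.13, 3.13], [-1.02, 2.26], [0.13, 2.54], [-0.95, 4.09], [0.21, 2.88], [-2.74, 2.74]. Speed limits (rad/s): [2.57, 2.57, 3.14, 3.14, 3.14, 3.14].

## Interface

Orientations are given as a unit quaternion [x, y, z, w].
In Python, from plant import manip, open_jaws, clamp, solver, capture, workorder, sensors gives the robot as it stands. Calls block until the motion is done:
- manip.move_pose(position, orientation): joint-space move of the TCP to a pose.
- manip.move_l(position, ori=None, rate=0.15): straight line of the TCP; ori=None keeps the orientation; rate is the mean speed in m/s.
- manip.set_joints(angles): joint-space move.
- open_jaws() and clamp(strength=None): open the fingers fully, or close them until they stop; strength is the grip in N (None keeps the last).
- manip.sleep(seconds).
- solver.ik(position, orientation): joint angles nearest the present ones, or None.
- capture(name): name is "scene" or "side" or "wrist"; returns a dict with "frame" (420x560x3 uint8, red, green, blue), "intrinsics" (3x3 intrinsics, pixels), "rvec" (rotation vector, rad) and "tvec" (3), from world to camera coordinates, as OpenCV has them. Camera axes: x right, y down, z forward; pixel columns grow to the right and rows downward; lengths in m; the calibration is good to about 2 mm. The wrist camera is an equidistant fisheye: a pixel r from the principal point sees the ray r / f radians off the axis. A picture is of the moment at which its call begins. There is no depth.
A pose or a line that the arm cannot do raises manip.MotionError and nothing moves.
- workorder.sign_off(): hands the job in; it is judged then, once.
Readings, each from a call of its own:
- sensors.current_clock(): time.
- sensors.current_joint_positions(): joint angles.
- sensors.current_qd(): joint speeds.
- sensors.current_effort(): joint torques, N m.
- sensors.current_tcp_pos(): TCP position.
- sensors.current_tcp_rot(): TCP orientation.
- sensors.current_wrist_force(): force on the tool from outside, world axes, zero at the start.
- sensors.current_ft_torque(): the same for the moment, N m.
- sensors.current_finger_gap(): finger opening in m.
- sensors.current_grasp_force(): force on a finger pad.
Only numpy, scipy, OpenCV 4.12 (cv2) and the standard library are available. Lean on these libraries where they do the work, as an engineer would, in place of code of your own. Each camera call takes 0.05 s, during which the arm holds its last target. There are 200 camera calls.

## Working session

There is one attempt and no reset: what is moved stays moved. The work goes in short steps, each a Python script; the robot and the scene stay as the last script left them, time stands still between calls to the robot, and variables do not carry over. Pictures are saved under pics/ and viewed, at most 10 in all, crops included, and the job is handed in when it is done.

```bash
mkdir -p pics; ls
python3 - <<'E'
from plant import manip, capture, sensors
import cv2
for n in ("scene","side","wrist"):
    c=capture(n); cv2.imwrite(f"pics/{n}0.png",c["frame"][:,:,::-1]); print(n,c["intrinsics"].tolist(),c["rvec"],c["tvec"])
print(sensors.current_clock(),manip.tip_extent,sensors.current_tcp_rot())
E
```

```text
pics
scene [[447.02289393205064, 0.0, 274.50999985070854], [0.0, 447.02289393205064, 213.27962867766848], [0.0, 0.0, 1.0]] [ 0.64555097  2.5134103  -1.27133839] [ 0.46004375 -0.09846988  1.50906749]
side [[461.12797333489345, 0.0, 281.03014572709003], [0.0, 461.12797333489345, 214.14709456226495], [0.0, 0.0, 1.0]] [ 1.97633452 -0.78218209  0.46920304] [-0.35993467  0.23862566  1.19815939]
wrist [[325.19226210127806, 0.0, 278.4167023967895], [0.0, 325.19226210127806, 206.9724258350538], [0.0, 0.0, 1.0]] [-2.32010049 -1.72069197 -0.25755351] [-0.64946584 -0.0397135   0.37945269]
0.15 0.017 [ 1.46866500e-01  9.89156048e-01 -7.00910277e-04 -2.30143355e-04]
```

View pics/scene0.png

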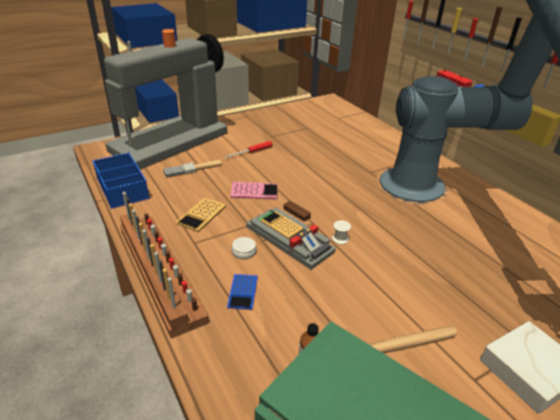

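View pics/side0.png

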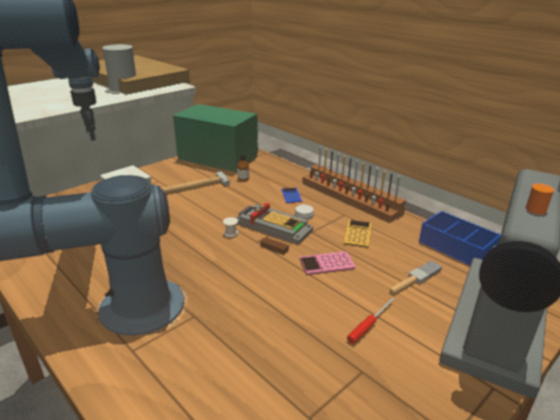

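The scene view shows four plates. Pink is at (255,190), blue at (243,292), loose brass on the bench at (202,213), and brass inside the grey bed at (280,224). The one in the bed, with its bridge at (303,236), is my candidate, and I'll check it in a wrist close-up.

```bash
cat > h.py <<'E'
import numpy as np, cv2
from scipy.spatial.transform import Rotation as R
from plant import *
def ray(c,px):
    K=c["intrinsics"]; K=np.array(K); Rm=R.from_rotvec(np.ravel(c["rvec"])).as_matrix(); t=np.ravel(c["tvec"])
    d=np.array([(px[0]-K[0,2])/K[0,0],(px[1]-K[1,2])/K[1,1],1.])
    if c.get("fish"):
        r=np.hypot(d[0],d[1])+1e-12; d=np.array([d[0]/r*np.sin(r),d[1]/r*np.sin(r),np.cos(r)])
    return -Rm.T@t, Rm.T@d
def onplane(c,px,z):
    o,d=ray(c,px); return o+d*(z-o[2])/d[2]
def shot(n):
    c=capture(n); c["fish"]=n=="wrist"; return c
def down(yaw): # tool z down, tool x axis at yaw
    return R.from_euler('z',yaw)*R.from_euler('x',np.pi)
E
python3 - <<'E'
from h import *
c=shot("scene")
for p in [(280,224),(303,236),(290,236),(342,232),(244,247),(296,210)]: print(p,onplane(c,p,.035))
w=shot("wrist"); print("cam",ray(w,(278,207)))
a=onplane(c,(280,224),.04);b=onplane(c,(303,236),.04); d=b-a; yaw=np.arctan2(d[1],d[0]); print("yaw",yaw)
tool=R.from_quat(sensors.current_tcp_rot()); print("tool x",tool.as_matrix()[:,0],"cam in tool",tool.inv().apply(ray(w,(278,207))[0]-sensors.current_tcp_pos()))
E
```

```text
(280, 224) [0.52631892 0.02550577 0.035     ]
(303, 236) [0.49787833 0.10108306 0.035     ]
(290, 236) [0.52915316 0.08456977 0.035     ]
(342, 232) [0.39310879 0.13658251 0.035     ]
(244, 247) [0.65960211 0.06749077 0.035     ]
(296, 210) [ 0.45082206 -0.01120204  0.035     ]
cam (array([0.11806168, 0.64374181, 0.37332234]), array([ 0.28194388, -0.08832752, -0.95535642]))
yaw 1.9307160886874735
tool x [-9.56844434e-01  2.90600598e-01  1.50068408e-04] cam in tool [ 0.07405448  0.00040124 -0.12555259]
```

Run:
```python
from h import *
yaw=1.85; bx=np.array([np.cos(yaw),np.sin(yaw),0])
p=np.array([.515,.06,.25])+.05*bx
for y in (yaw+np.pi,yaw):
    q=down(y).as_quat(); s=solver.ik(p,q); print(y,s)
q=down(yaw+np.pi).as_quat()
if solver.ik(p,q) is None: q=down(yaw).as_quat(); p=p-.1*bx
clamp(20); manip.move_pose(p,q)
c=shot("wrist"); cv2.imwrite("pics/w1.png",c["frame"][:,:,::-1])
import pickle; pickle.dump(c,open("w1.pkl","wb"))
print(sensors.current_clock(),sensors.current_tcp_pos(),sensors.current_finger_gap())
```

```text
4.991592653589793 None
1.85 [-0.00905936 -0.08249518  1.90293056  0.          1.32115728 -0.28826303]
3.5417 [0.52880809 0.01260349 0.25000541] 0.0005479409706601161
```

View pics/w1.png

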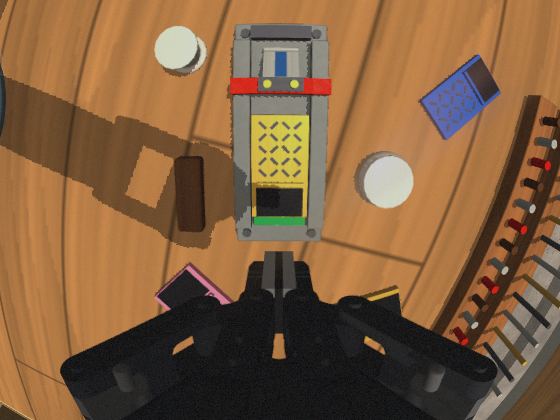

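The wrist view confirms the choice. In the bed, the brass plate has its pad at (280,202), its rib at about (280,186) and its front edge at about (280,115). The red bridge is at (280,87), the green deck end at (280,221) and the end stop at about (280,32). The loose brass plate at about (385,300) is not the target.

Run:
```python
from h import *
import pickle; c=pickle.load(open("w1.pkl","rb"))
f=c["frame"]; hsv=cv2.cvtColor(f,cv2.COLOR_RGB2HSV); H,S,V=cv2.split(hsv)
m=np.zeros(H.shape,np.uint8); m[20:250,225:335]=1
big=lambda k:max(cv2.findContours((k*m).astype(np.uint8),cv2.RETR_EXTERNAL,cv2.CHAIN_APPROX_NONE)[0],key=cv2.contourArea)
def rep(n,cn,z):
    P=np.array([onplane(c,p[0],z)[:2] for p in cn],np.float32)
    r=cv2.minAreaRect(P); print(n,cv2.boundingRect(cn),"c",r[0],"size",r[1],"ang",r[2]); return P
y=cv2.morphologyEx(((H>20)&(H<33)&(S>120)&(V>120)).astype(np.uint8),cv2.MORPH_CLOSE,np.ones((9,9)))
rep("yellow",big(y),.04)
rep("pad",big((V<60)&(np.arange(420)[:,None]>180)&(np.arange(420)[:,None]<220)&(np.arange(560)>245)&(np.arange(560)<312)),.04)
rep("red",big((H<8)|(H>172))if 0 else big(((H<6)|(H>174))&(S>150)),.054)
g=(S<60)&(V>60)&(V<190); rep("grey",big(cv2.morphologyEx(g.astype(np.uint8),cv2.MORPH_CLOSE,np.ones((5,5)))),.036)
rep("green",big((H>45)&(H<80)&(S>120)),.032)
print(sensors.current_wrist_force())
```

```text
yellow (251, 115, 59, 103) c (0.5271448493003845, 0.027585327625274658) size (0.05966067314147949, 0.10959789901971817) ang 15.284126281738281
pad (256, 188, 46, 28) c (0.5366436243057251, -0.008925125002861023) size (0.04863885045051575, 0.030299652367830276) ang 16.05179214477539
red (230, 77, 101, 18) c (0.5043481588363647, 0.10862860083580017) size (0.09779862314462662, 0.01662815362215042) ang 15.777703285217285
grey (233, 24, 96, 217) c (0.5180190801620483, 0.06025640666484833) size (0.09850738942623138, 0.23664695024490356) ang 15.733528137207031
green (254, 216, 51, 9) c (0.543743908405304, -0.03163883090019226) size (0.05639423429965973, 0.00953714270144701) ang 16.04751968383789
[-0.04552392 -0.15765524 -0.16578595]
```

```bash
cat >> h.py <<'E'
yaw=1.841; bx=np.array([np.cos(yaw),np.sin(yaw),0]); O=np.array([.5043,.1086,0])-.052*bx
def at(x,tipz): return O+x*bx+[0,0,tipz+manip.tip_extent]
def st(): 
    p=sensors.current_tcp_pos(); F=np.array(sensors.current_wrist_force()); d=p-O
    return np.round([sensors.current_clock(),d@bx*1e3,d@[-bx[1],bx[0],0]*1e3,(p[2]-manip.tip_extent)*1e3,F@bx,F[2]],1)
E
python3 - <<'E'
from h import *
P=np.array([.5271,.0276,0])-O; print("plate bed x,y",P@bx,P@[-bx[1],bx[0],0])
x=P@bx-.035
manip.move_pose(at(x,.075),down(yaw).as_quat()); print(st())
manip.move_l(at(x,.043),rate=.08); print(st())
z=.043
while z>.024:
    z-=.0015; manip.move_l(at(x,z),rate=.03); s=st(); print(s)
    if s[5]>20: break
c=shot("wrist"); cv2.imwrite("pics/w2.png",c["frame"][:,:,::-1])
E
```

```text
plate bed x,y -0.03214699271725237 -0.00035159158505145005
[  4.2 -67.4  -1.   76.2   0.7   1. ]
[  4.8 -67.    0.2  42.6  -0.1   0.3]
[  5.  -67.2  -0.2  41.7   0.3  -0.5]
[  5.3 -67.2  -0.1  40.1  -0.6   0.1]
[  5.5 -67.2  -0.2  38.8   0.8   2.8]
[  5.8 -67.3  -0.2  37.2   1.    4.7]
[  6.  -67.2  -0.2  35.7   1.1   4.9]
[  6.3 -67.3  -0.2  34.3   0.2   6.6]
[  6.5 -67.3  -0.2  32.9   0.7   7.7]
[  6.8 -67.3  -0.2  31.6   1.3   7.8]
[  7.  -67.3  -0.2  30.1   1.2   8.8]
[  7.3 -67.3  -0.2  28.7   0.4  10.1]
[  7.5 -67.3  -0.3  28.    2.3  15.3]
[  7.8 -67.3  -0.4  27.9   5.   28.4]
```

View pics/w2.png

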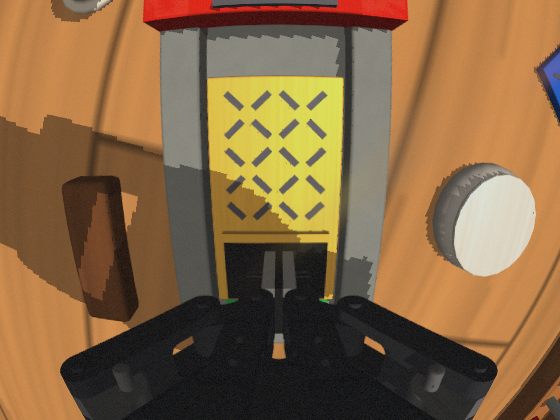

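The fingertips sit on the black pad at about (280,270), centred in the channel, and the plate is flush with the channel floor (tip z 28 mm). Next is the slide.

Run:
```python
from h import *
x=-.067; z=.0265
while x<.0245:
    x+=.004 if x<.008 else .0015
    manip.move_l(at(x,z),rate=.04); s=st(); print(s)
    if s[4]<-45 or s[5]>60: print("stop"); break
    if x>.012 and s[4]<-30: break
c=shot("wrist"); cv2.imwrite("pics/w3.png",c["frame"][:,:,::-1])
```

```text
[  8.1 -64.5  -1.3  28.3  -2.2   9.5]
[  8.3 -61.1  -1.9  28.6  -6.    9.7]
[  8.6 -57.4  -2.4  28.8  -4.5   8.8]
[  8.8 -53.5  -2.6  28.9  -5.4   9.1]
[  9.1 -49.6  -2.8  29.   -5.5  10.8]
[  9.3 -45.5  -2.9  29.   -5.2   9.6]
[  9.6 -41.5  -3.   29.   -6.1   8.5]
[  9.8 -37.5  -3.   29.   -5.6  10. ]
[ 10.1 -33.5  -3.   29.   -5.6   9.1]
[ 10.3 -29.4  -3.   29.   -5.3   9. ]
[ 10.6 -25.4  -3.   29.   -4.9   8.6]
[ 10.8 -21.4  -3.   29.   -5.3   9.2]
[ 11.1 -17.4  -3.   29.   -4.9   9.7]
[ 11.3 -13.5  -3.1  29.1  -5.9   9.4]
[11.6 -9.6 -3.2 29.2 -6.7 11.3]
[11.8 -5.6 -3.2 29.3 -6.9 11.1]
[12.1 -1.8 -3.2 29.4 -6.9 11.7]
[12.3  2.2 -3.2 29.4 -7.2 12.1]
[ 12.6   5.5  -3.3  29.6 -10.   13.1]
[ 12.8   6.1  -3.3  29.7 -15.1  13.6]
[ 13.1   6.6  -3.4  29.8 -18.6  12.7]
[ 13.3   7.9  -3.4  29.9 -18.8  12.9]
[ 13.6   9.5  -3.4  30.  -19.6  13.9]
[ 13.8  11.2  -3.4  30.  -18.   15. ]
[ 14.1  12.8  -3.4  30.  -17.4  14.3]
[ 14.3  14.3  -3.4  30.  -17.   14.1]
[ 14.6  15.8  -3.4  30.  -17.8  14.9]
[ 14.8  19.7  -2.   28.1 -10.1   6.3]
[ 15.1  20.3  -2.5  28.1 -14.    2.6]
[ 15.3  20.6  -2.9  28.2 -18.6   1. ]
```

View pics/w3.png

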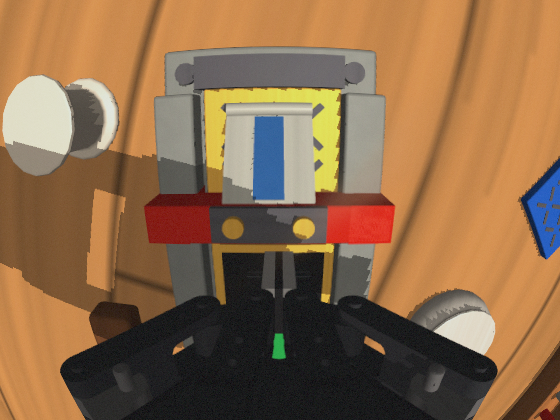

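The plate's front is now against the end stop (row 88). The leaf lies on it, and the green deck shows up behind it at (279,345). I'll release and check.

Run:
```python
from h import *
manip.move_l(at(.015,.0295),rate=.04); print(st())
manip.move_l(at(.013,.08),rate=.08); manip.move_l(at(-.04,.22),rate=.2); print(st())
c=shot("wrist"); cv2.imwrite("pics/w4.png",c["frame"][:,:,::-1])
```

```text
[15.8 15.4  0.5 29.  -0.8  0.3]
[ 1.750e+01 -3.940e+01  8.000e-01  2.183e+02 -2.000e-01  6.000e-01]
```

View pics/w4.png

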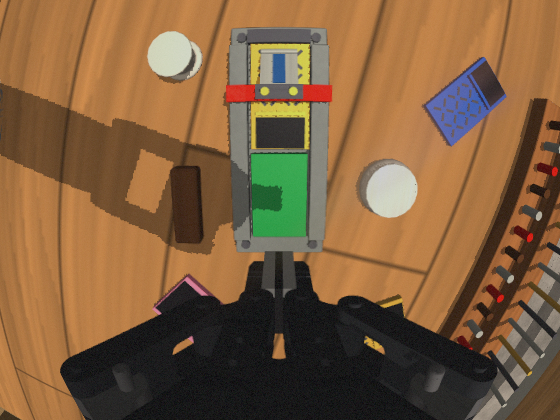

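The plate is home: its front is at the stop (row 44), the pad is at (280,133), and the deck is fully exposed with its edge at row 153. The bystanders haven't moved. I'll do a quick numeric check of the front edge and hand it in.

Run:
```python
from h import *
c=shot("wrist"); f=c["frame"]; V=f.max(2)[:,280].astype(int); G=f[:,280].astype(int)
H,S,W=cv2.split(cv2.cvtColor(f,cv2.COLOR_RGB2HSV))
g=np.where((H[:,280]>45)&(H[:,280]<80)&(S[:,280]>120))[0]
m=np.zeros(H.shape,np.uint8); m[110:152,252:308]=(W[110:152,252:308]<60)
cn=max(cv2.findContours(m,cv2.RETR_EXTERNAL,cv2.CHAIN_APPROX_NONE)[0],key=cv2.contourArea)
r=cv2.minAreaRect(np.array([onplane(c,p[0],.028)[:2] for p in cn],np.float32))
px=(np.array([*r[0],0])-O)@bx
gx=(onplane(c,(280,g[0]),.032)-O)@bx
print("pad bed x",px,"size",r[1],"deck edge x at z32",gx,g[0])
if px>.0085 and abs(gx+.009)<.004: print(workorder.sign_off())
```

```text
pad bed x 0.012480867857348974 size (0.04798068851232529, 0.02999996393918991) deck edge x at z32 -0.008222156125047689 153
the job is handed in; nothing more can be done
None
```

The brass plate is home against the end stop under the bridge and drag spring, with the deck up behind it. The last camera check put its pad within 1 mm of the home position, the arm is clear, and the job is handed in (no verdict came back).

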